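# Put the parts bins away in their matching holders and shut the guard

### The job

Put the four black bins away, each in the green holder whose outline matches it, keeping them upright and setting each down flat inside its rim. The round tub of blades goes in the round nest under the hinged clear guard: lift the guard by its bar, set the tub in, and lower the guard fully closed.

Things in the scene. Friction and masses are not known exactly. Their poses are not given: they have to be found in the camera images.
- long_wide_bin: Loose black open-topped plastic bin, 90 x 56 and 50 (height) mm, walls 3 mm, holding short wooden dowels fixed inside, 100 to 260 g. Origin: centre of its underside; x along its 90 mm length, z up. Can be gripped across its 56 mm width from above, on the outer walls near the top.
- long_slim_bin: Loose black open-topped plastic bin, 90 x 34 and 50 (height) mm, walls 3 mm, holding brass pins fixed inside, 100 to 260 g. Origin: centre of its underside; x along its 90 mm length, z up. Can be gripped across its 34 mm width from above, on the outer walls near the top.
- square_bin: Loose black open-topped plastic bin, 46 x 46 and 50 (height) mm, walls 3 mm, holding short steel pins fixed inside, 100 to 260 g. Origin: centre of its underside; x along its one side, z up. Can be gripped across its 46 mm width from above, on the outer walls near the top.
- round_tub: Loose black open-topped round plastic tub, 60 mm diameter, 45 high, wall 3 mm, holding steel blades fixed inside, 100 to 210 g. Origin: centre of its underside; z up. Can be gripped across its diameter from above, near the top.
- long_wide_holder: Fixed green plastic holder, 116 x 82 mm outside, an empty tray outline for the long wide bin: floor 3 mm thick, rim 4 mm thick whose top is 13 mm above the bench, 108 x 74 mm inside (9 mm play all round). Origin: centre of its underside, on the bench; x along its 116 mm length, z up.
- long_slim_holder: Fixed green plastic holder, 116 x 60 mm outside, an empty tray outline for the long slim bin: floor 3 mm thick, rim 4 mm thick whose top is 13 mm above the bench, 108 x 52 mm inside (9 mm play all round). Origin: centre of its underside, on the bench; x along its 116 mm length, z up.
- square_holder: Fixed green plastic holder, 72 x 72 mm outside, an empty tray outline for the square bin: floor 3 mm thick, rim 4 mm thick whose top is 13 mm above the bench, 64 x 64 mm inside (9 mm play all round). Origin: centre of its underside, on the bench; x along its one side, z up.
- guarded_station: Fixed aluminium base plate 128 (x) x 116 (y) x 6 mm with a green round nest at its centre for the round tub: nest floor 6 mm above the bench, rim 78 mm inside, 86 mm outside diameter, rim top 16 mm above the bench. Origin: centre of its underside; x points from the robot towards the hinge, z up. The hinge line runs along y at x = +60, z = +10 mm.
- guard (a joint): Clear plastic hood (116 x 104 mm, 64 high, open below and at the back) over the station; angle in rad, 0 = closed, grows as its front edge lifts up and back, at most 1.75; starts at 0 to 0.3. At 1.57 it stands wholly behind the hinge line, the nest free from above. 200 g; a stiff hinge (0.2 N m) keeps it at any angle; about 3 N at the bar moves it.
- guard_bar (a point): Middle of the guard's steel bar: round, 10 mm thick, 60 mm clear along y, on posts 34 mm above the hood's top, 15 mm back from its front edge; closed, at x = -43, z = +106 mm in the station's frame. Pinch it from above, fingers closing across it; it turns between the pads. Guard open: the hood's top face is 34 mm from the bar on the robot's side, so open the fingers only to 25 mm there.
Not all that is in view belongs to the job. What is shaped like the round_tub but purple is not meant.

How it is judged:
By the outcome, as a careful person would: the job done as asked, in the order asked, and still so for the second after the job is handed in, with the robot touching nothing.
It also fails if it takes over 134 s, if anything falls off the work surface, if the arm or the gripper's body presses on something with over 40 N, if the wrist force passes 120 N, or if a joint passes its speed limit or range.

### The arm

A 6-joint arm with a two-finger parallel gripper is mounted at the origin on the work surface. World frame = base frame: x ahead of the robot, y to its left, z up, the work surface at z = 0. Lengths are in m, angles in rad, forces in N, time in s.
With the tool pointing down it reaches from about 0.3 to 0.875 m from the base axis. Payload 6.4 kg.
Tool frame: the origin (TCP) lies midway between the tips of the shut fingers; the grasp point (between the pads) lies env.grip_point_offset behind it (env.grip_point_offset is the distance from the TCP to the grasp point, in m); z points along the fingers, y is the line along which they close (so a half turn about z gives the same grasp; the last joint's range is limited). The gripper opens to 85 mm and grips with 20 to 120 N. Pads are 22 mm wide; open, the fingers measure 114 mm over their backs; the gripper's body (76 mm by 85 mm) begins 54 mm behind the grasp point. The pads swing forward as they close: fully open they stand 13 mm farther back than shut.
Start: joints at [-1.357, 0.181, 1.607, -0, 1.354, -0.206], TCP at [0.234, -0.525, 0.231] pointing down, gripper open.
Joint ranges: [-2.99, 2.99], [-0.89, 2.07], [0.3, 2.58], [-1.14, 4.28], [0, 2.63], [-3.12, 3.12]. Speed limits (rad/s): [2.57, 2.57, 3.01, 3.14, 3.14, 3.14].

### API

Orientations are given as a unit quaternion [x, y, z, w].
In Python, from plant import env, cams gives the robot as it stands.
- The arm moves only by the tool drive_tool, never from a script. Its argument "commands" is a list of rows, each an object with "linear": the shift along the tool's x, y, z in cm, a list of three; "angular": the turn, a rotation vector about the tool's x, y, z in degrees, a list of three; "grip": the finger opening in cm, from 0 to 8.54. In form: [{"linear": [dx, dy, dz], "angular": [wx, wy, wz], "grip": grip}, ...]. A call has 1 to 10 rows; each row shifts and turns the commanded pose from where the row before left it, along the tool's axes as they then stand; what a row does not reach is not made up. A row lasts 1/10 s, in which the tool goes at most 50 mm and 8.59 degrees, less where a joint would pass 70% of its speed; a pose out of reach is approached as far as the arm can. A call with a gripper value outside its range is refused whole. The fingers move at their own pace and stop on an object; "grip_force" is the grip in N (left out, the last holds). Time passes only in rows, so rows that do not move let the fingers close. It gives the time, the measured TCP pose, the force, the opening and the grip force at its end, in the units of the state.
- env.read_state(): the state, without advancing time (a new reading comes with each control period).
- cams.grab_frame(name): name is "scene" or "top" or "wrist"; returns (picture, depth): 384x512x3 uint8, blue, green, red; 384x512 float32, m along the optical axis (not along the pixel's ray), 0 where there is no reading.
- cams.camera_model(name): a dict with "intrinsics" (3x3 intrinsics, pixels), "rvec" (rotation vector, rad) and "tvec" (3), from world to camera coordinates, as OpenCV has them. Camera axes: x right, y down, z forward; pixel columns grow to the right and rows downward; lengths in m; the calibration is good to about 2 mm. A picture is of the moment at which its call begins: read the wrist's pose just before it. camera_model takes no time and is no camera call; for the wrist camera it gives the pose at the moment of the call.
- env.close_job(): hands the job in; it is judged then, once.
The state is a dict: "clock": time; "joint_pos": joint angles; "joint_vel": joint speeds; "effort": joint torques, N m; "ee_pos": TCP position; "eef_rot": TCP orientation; "wrist_force": force on the tool from outside, world axes, zero at the start; "ft_torque": the same for the moment, N m; "opening": finger opening in m; "grasp_force": force on a finger pad.
Only numpy, scipy, OpenCV 4.12 (cv2) and the standard library are available. Lean on these libraries where they do the work, as an engineer would, in place of code of your own. Each camera call takes 0.05 s, during which the arm holds its last target. There are 200 camera calls.

## Working session

There is one attempt and no reset: what is moved stays moved. The work goes in short steps, Python scripts to look and compute and a tool call to move; the robot and the scene stay as the last step left them, time stands still between calls to the robot, and variables do not carry over. Pictures are saved under pics/ and viewed, at most 14 in all, crops included, and the job is handed in when it is done.

Besides the shell and the picture viewer there is one more tool, called after "Call:" by a JSON object that holds its "fn" and its "kwargs". drive_tool: Moves the arm, as the interface text tells. Its arguments: {"type":"object","properties":{"commands":{"type":"array"},"grip_force":{"type":"number"}},"required":["commands"]}

```bash
ls; mkdir -p pics; python3 - <<'E'
from plant import env,cams
import cv2,numpy as np
s=env.read_state();print(s['clock'],s['ee_pos'],s['eef_rot'],s['opening'],env.grip_point_offset)
for n in ['top','scene']:
    p,d=cams.grab_frame(n);cv2.imwrite(f'pics/{n}0.png',p);np.save(f'pics/{n}0.npy',d)
    m=cams.camera_model(n);R=cv2.Rodrigues(np.array(m['rvec']))[0];print(n,m['intrinsics'],-R.T@np.array(m['tvec']).ravel(),R)
E
```

```text
pics
0.0 [ 0.23424669 -0.52450145  0.23036502] [ 9.78055944e-01  2.08340474e-01  4.10972713e-06 -9.04302689e-04] 0.08545730870913938 0.0187
top [[476.15225312   0.         261.52711375]
 [  0.         476.15225312 192.57461562]
 [  0.           0.           1.        ]] [0.39970049 0.01689431 1.18661138] [[ 2.81608145e-02 -9.99596298e-01  3.76961376e-03]
 [-9.87921528e-01 -2.84063642e-02 -1.52329031e-01]
 [ 1.52374617e-01  5.65627003e-04 -9.88322648e-01]]
scene [[433.54912752   0.         259.84257957]
 [  0.         433.54912752 183.52122009]
 [  0.           0.           1.        ]] [ 1.02452268 -0.43518604  1.00604669] [[ 0.66306688  0.74844016  0.01340288]
 [ 0.61161407 -0.53135134 -0.58616891]
 [-0.43159071  0.39686658 -0.810078  ]]
```

View pics/top0.png

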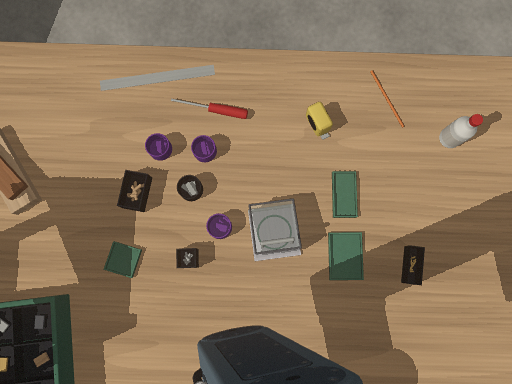

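View pics/scene0.png

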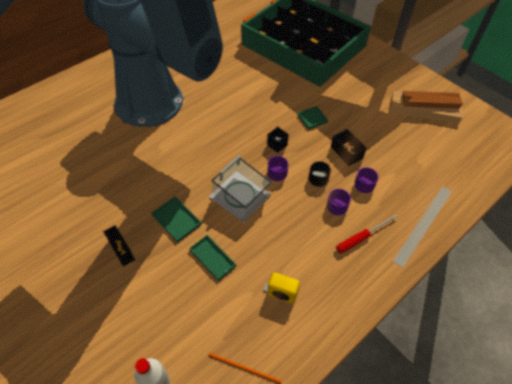

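Top view: candidates for the round tub are the black one (189,187) and purple ones (158,146), (203,148), (219,226). By the description I choose the black one. Bins: wide (135,190), slim (413,265), square (187,258). Holders: square (123,259), slim (345,193), wide (346,256). Station (275,230), with the guard slightly open.

```bash
cat > h.py <<'E'
from plant import env,cams
import cv2,numpy as np
def model(n):
    m=cams.camera_model(n);R=cv2.Rodrigues(np.array(m['rvec'],float))[0];return np.array(m['intrinsics']),R,np.array(m['tvec'],float).ravel()
def cloud(d,n,M=None):
    K,R,t=M or model(n);v,u=np.mgrid[:d.shape[0],:d.shape[1]]
    r=np.stack([(u-K[0,2])/K[0,0],(v-K[1,2])/K[1,1],np.ones(u.shape)],-1)
    return (r*d[...,None]-t)@R
def ray(u,v,z,n,M=None):
    K,R,t=M or model(n);c=-R.T@t;r=R.T@np.array([(u-K[0,2])/K[0,0],(v-K[1,2])/K[1,1],1]);return c+r*(z-c[2])/r[2]
def rect(xy):
    (x,y),(w,h),a=cv2.minAreaRect((xy*1000).astype(np.float32))
    if w<h:w,h,a=h,w,a+90
    return np.round([x,y,w,h,(a+90)%180-90],1)   # mm, long axis angle deg
def near(mask,u,v):
    n,l,s,c=cv2.connectedComponentsWithStats(mask.astype(np.uint8));i=1+np.argmin(np.hypot(*(c[1:]-[u,v]).T)+1000*(s[1:,4]<40));return l==i
def yaw(q):
    return np.degrees(2*np.arctan2(q[1],q[0]))
def go(x,y,z,closing=None):
    """closing: world angle (deg) of the finger closing line"""
    s=env.read_state();p=s['ee_pos'];a=yaw(s['eef_rot']);w=0;a1=a
    if closing is not None:
        best=[]
        j=np.degrees(s['joint_pos'])
        for k in range(-3,4):
            t=closing+90+180*k;j6=np.degrees(np.arctan2(y,x))+90-t
            if abs(j6)<170:best.append((abs(t-a-0)%1e9,t))
        best=[(abs(t-a-360*round((t-a)/360)),t) for _,t in best]
        j1=np.degrees(np.arctan2(y,x))
        # true rotation through j6
        c=[]
        for _,t in best:
            j6=j1+90-t;turn=(j6-j[5])-(j1-j[0]);c.append((abs(turn),turn,t))
        _,w,a1=min(c);
    A=np.radians(a1);d=np.array([x,y,z])-p
    print('turn about tool z %.1f deg; then linear cm x %.2f y %.2f z %.2f'%(w,100*(d[0]*np.cos(A)+d[1]*np.sin(A)),100*(d[0]*np.sin(A)-d[1]*np.cos(A)),-100*d[2]))
E
python3 - <<'E'
from h import *
p=cv2.imread('pics/top0.png');d=np.load('pics/top0.npy');P=cloud(d,'top')
hsv=cv2.cvtColor(p,cv2.COLOR_BGR2HSV);z=P[...,2]
print('bench z',np.median(z[60:330,90:500]))
hi=(z>.012)&(d>0)
for n,u,v in [('wide',135,190),('slim',413,265),('sq',187,258),('tub',189,187)]:
    m=near(hi,u,v);q=P[m];top=q[q[:,2]>.035][:,:2];print(n,m.sum(),rect(q[:,:2]),rect(top),np.percentile(q[:,2],98))
g=(hsv[...,0]>60)&(hsv[...,0]<95)&(hsv[...,1]>80)
for n,u,v in [('slimH',345,193),('wideH',346,256),('sqH',123,259)]:
    m=near(g,u,v);q=P[m];print(n,m.sum(),rect(q[:,:2]),np.percentile(q[:,2],[5,50,98]))
m=near(z>.012,275,230);q=P[m];print('station',rect(q[:,:2]),np.percentile(q[:,2],[50,90,99]))
b=q[q[:,2]>.085];print('high',len(b),rect(b[:,:2]) if len(b) else '',b[:,2].max() if len(b) else '')
c=np.hstack([cv2.resize(p[165:285,100:220],(400,400)),cv2.resize(p[180:280,230:330],(400,400))]);cv2.imwrite('pics/crop1.png',c)
E
```

```text
bench z -0.00012066489804723615
wide 656 [574.2 330.9  90.6  58.5  -8.8] [574.4 330.9  90.6  58.2  -9.3] 0.05256606649709927
slim 540 [ 412.8 -351.6   90.    36.9   -6. ] [ 412.8 -351.6   90.    36.5   -5.8] 0.05227420437291979
sq 71 [413.1 193.6  28.1  19.2 -11.8] [0. 0. 0. 0. 0.] 0.031221041669231384
tub 339 [585.4 194.5  58.3  58.    2. ] [585.4 194.5  58.3  58.    2. ] 0.04793940711261886
slimH 82 [152.7 459.5  40.7  10.7   8.6] [0.0833961  0.08731845 0.09164471]
wideH 82 [152.7 459.5  40.7  10.7   8.6] [0.0833961  0.08731845 0.09164471]
sqH 82 [152.7 459.5  40.7  10.7   8.6] [0.0833961  0.08731845 0.09164471]
station [481.  -16.7 147.  111.7  10.9] [0.07926043 0.0895342  0.12560843]
high 563 [458.  -23.2 119.8  75.2 -66.6] 1.1866113803931135
```

View pics/crop1.png

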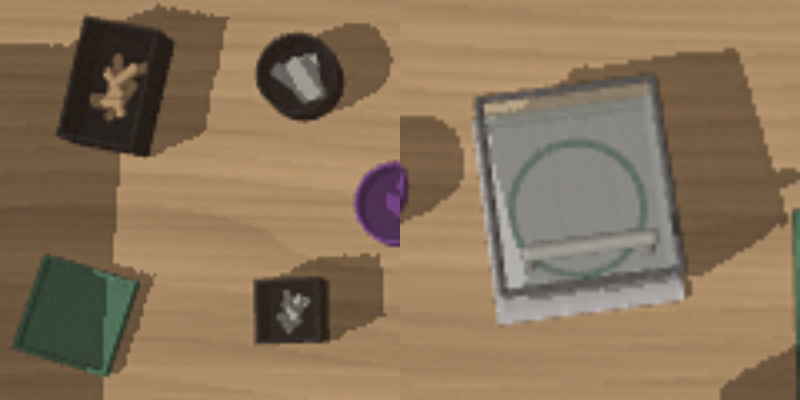

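The crop shows the black tub with steel blades at (189,187), distinct from the purple ones. The guard bar is at about (277,241), with the guard slightly ajar.

```bash
python3 - <<'E'
from h import *
p=cv2.imread('pics/top0.png');d=np.load('pics/top0.npy');P=cloud(d,'top')
hsv=cv2.cvtColor(p,cv2.COLOR_BGR2HSV);z=P[...,2]
print(hsv[193,345],hsv[256,346],hsv[259,123],hsv[259,100])
hi=(z>.012)&(z<.3)&(d>0)
def lbl(mask,u,v,mn):
    n,l,s,c=cv2.connectedComponentsWithStats(mask.astype(np.uint8));i=1+np.argmin(np.hypot(*(c[1:]-[u,v]).T)+1000*(s[1:,4]<mn));return l==i
m=lbl(hi,187,258,150);q=P[m];print('sq',m.sum(),rect(q[:,:2]))
g=(p[...,1]>p[...,2]*1.25+5)&(z<.03)
for n,u,v in [('slimH',345,193),('wideH',346,256),('sqH',123,259)]:
    m=lbl(g,u,v,300);q=P[m];print(n,m.sum(),rect(q[:,:2]),np.percentile(q[:,2],[5,50,98]))
w=np.zeros_like(hi);w[185:275,235:315]=1
for lo,hi_ in [(.004,.009),(.05,.3),(.1,.3)]:
    m=w&(z>lo)&(z<hi_);m=lbl(m,275,230,40);q=P[m];print(lo,m.sum(),rect(q[:,:2]),np.percentile(q[:,2],[2,50,98]))
# bar pixels
for v in range(234,248,2): print(v,[int(round(1000*x)) for x in z[v,262:296:4]], [int(x) for x in p[v,262:296:4,1]])
E
```

```text
[ 68  72 114] [ 71  76 114] [64 59 69] [ 15 108 106]
sq 185 [414.4 192.3  47.3  45.1 -87.4]
slimH 931 [ 583.7 -189.1  112.1   59.5    1.7] [-0.00099664  0.00325009  0.01522992]
wideH 1106 [ 430.3 -192.2  112.3   81.8    1.5] [-0.0008341   0.00309047  0.0150353 ]
sqH 1106 [ 430.3 -192.2  112.3   81.8    1.5] [-0.0008341   0.00309047  0.0150353 ]
0.004 51 [429.7 -54.9  56.8   9.8 -75.9] [0.00417268 0.00617581 0.0088433 ]
0.05 2443 [492.4 -14.5 123.5 108.9   9.2] [0.06644045 0.07953763 0.12391274]
0.1 161 [455.6 -20.3  76.7  11.6 -80.7] [0.10804464 0.12306689 0.12738851]
234 [80, 84, 83, 87, 83, 87, 83, 84, 82] [135, 137, 132, 135, 137, 134, 137, 106, 135]
236 [84, 83, 81, 80, 83, 84, 83, 84, 85] [137, 134, 134, 136, 134, 137, 138, 108, 135]
238 [81, 83, 86, 84, 82, 125, 125, 123, 120] [137, 133, 135, 136, 118, 101, 126, 138, 110]
240 [86, 119, 122, 124, 124, 128, 125, 120, 121] [138, 112, 118, 135, 146, 161, 157, 152, 107]
242 [127, 123, 123, 125, 123, 124, 89, 91, 85] [141, 158, 161, 155, 146, 132, 108, 135, 138]
244 [126, 124, 84, 85, 85, 85, 87, 88, 85] [154, 146, 120, 136, 136, 138, 113, 134, 136]
246 [97, 83, 85, 86, 85, 88, 86, 86, 87] [117, 110, 139, 135, 136, 108, 137, 139, 138]
```

```bash
python3 - <<'E'
from h import *
p=cv2.imread('pics/top0.png').astype(int);d=np.load('pics/top0.npy');P=cloud(d,'top');z=P[...,2]
g=(p[...,1]>p[...,2]*1.08)&(z<.03);w=np.zeros(g.shape,bool);w[235:285,95:150]=1
n,l,s,c=cv2.connectedComponentsWithStats((g&w).astype(np.uint8));i=1+np.argmax(s[1:,4]);q=P[l==i];print('sqH',s[i],rect(q[:,:2]),np.percentile(q[:,2],[5,50,98]))
go(.413,-.352,.11,84)
E
```

```text
sqH [104 242  38  36 893] [406.5 353.6  72.8  72.4  75.2] [-0.00054206  0.00380665  0.01561715]
turn about tool z 30.1 deg; then linear cm x 15.97 y -19.03 z 12.05
```

Call:
{"fn": "drive_tool", "kwargs": {"commands": [{"linear":[0,0,1.5],"angular":[0,0,7.5],"grip":6.5},{"linear":[0,0,1.5],"angular":[0,0,7.5],"grip":6.5},{"linear":[0,0,1.5],"angular":[0,0,7.5],"grip":6.5},{"linear":[0,0,1.5],"angular":[0,0,7.5],"grip":6.5},{"linear":[3.2,-3.8,1.2],"angular":[0,0,0],"grip":6.5},{"linear":[3.2,-3.8,1.2],"angular":[0,0,0],"grip":6.5},{"linear":[3.2,-3.8,1.2],"angular":[0,0,0],"grip":6.5},{"linear":[3.2,-3.8,1.2],"angular":[0,0,0],"grip":6.5},{"linear":[3.2,-3.8,1.2],"angular":[0,0,0],"grip":6.5},{"linear":[0,0,0],"angular":[0,0,0],"grip":6.5}], "grip_force": 40}}

```text
clock: 1.1
ee_pos: [0.4116, -0.3506, 0.1103]
eef_rot: [0.999, -0.049, -0.001, -0.002]
wrist_force: [-0.7, -0.3, 0.7]
opening: 0.0651
grasp_force: 0.0
```

```bash
python3 - <<'E'
from h import *
M=model('wrist');p,d=cams.grab_frame('wrist');cv2.imwrite('pics/w1.png',p);P=cloud(d,'wrist',M);z=P[...,2]
m=(z>.02)&(z<.06)&(d>0)&(abs(P[...,0]-.41)<.1)&(abs(P[...,1]+.35)<.08);print(m.sum(),rect(P[m][:,:2]));go(.413,-.352,.018,84)
E
```

```text
2763 [ 413.1 -350.6   90.4   34.2   -6. ]
turn about tool z 0.4 deg; then linear cm x 0.25 y -0.15 z 9.32
```

View pics/w1.png

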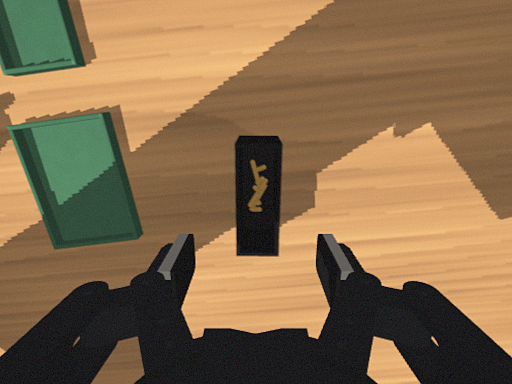

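Wrist view: the slim bin is centred between the open fingers at (258,195). Descend, grip, lift.

Call:
{"fn": "drive_tool", "kwargs": {"commands": [{"linear":[0.1,-0.05,4.5],"angular":[0,0,0],"grip":6.5},{"linear":[0,0,3.5],"angular":[0,0,0],"grip":6.5},{"linear":[0,0,1.2],"angular":[0,0,0],"grip":6.5},{"linear":[0,0,0],"angular":[0,0,0],"grip":2.5},{"linear":[0,0,0],"angular":[0,0,0],"grip":2.5},{"linear":[0,0,0],"angular":[0,0,0],"grip":2.5},{"linear":[0,0,0],"angular":[0,0,0],"grip":2.5},{"linear":[0,0,-2],"angular":[0,0,0],"grip":2.5},{"linear":[0,0,-2.5],"angular":[0,0,0],"grip":2.5},{"linear":[0,0,0],"angular":[0,0,0],"grip":2.5}]}}

```text
clock: 2.15
ee_pos: [0.4124, -0.3586, 0.0697]
eef_rot: [0.999, -0.052, 0.002, 0.003]
wrist_force: [0.0, -0.4, -0.9]
opening: 0.0337
grasp_force: 40.3
```

```bash
python3 - <<'E'
from h import *
s=env.read_state();print(s['opening'],s['grasp_force'],s['wrist_force'],s['ee_pos'])
go(.5838,-.189,.065,91.7)
E
```

```text
0.03367447814394 40.31656265258789 [ 0.02562876 -0.43186417 -0.87623963] [ 0.41238837 -0.35860329  0.0697043 ]
turn about tool z -7.6 deg; then linear cm x 17.64 y -16.44 z 0.47
```

Call:
{"fn": "drive_tool", "kwargs": {"commands": [{"linear":[0,0,0],"angular":[0,0,-7.6],"grip":2.5},{"linear":[0,0,0],"angular":[0,0,0],"grip":2.5},{"linear":[0,0,0],"angular":[0,0,0],"grip":2.5}]}}

```text
clock: 2.45
ee_pos: [0.4102, -0.3558, 0.0652]
eef_rot: [1.0, 0.013, -0.0, -0.0]
wrist_force: [0.0, -0.4, -2.1]
opening: 0.0334
grasp_force: 40.3
```

```bash
python3 - <<'E'
from h import *
from scipy.spatial.transform import Rotation as Ro
s=env.read_state();print(s['opening'],s['grasp_force'],s['wrist_force'],s['ee_pos'],Ro.from_quat(s['eef_rot']).as_matrix().round(3))
M=model('wrist');p,d=cams.grab_frame('wrist');cv2.imwrite('pics/w2.png',p);P=cloud(d,'wrist',M);
np.save('pics/w2.npy',P)
go(.5838,-.189,.065,91.7)
E
```

```text
0.033448786569385956 40.31124651432037 [ 0.02352864 -0.37428949 -2.0655982 ] [ 0.41018872 -0.3557857   0.06519227] [[ 1.     0.026 -0.   ]
 [ 0.026 -1.     0.   ]
 [-0.    -0.    -1.   ]]
turn about tool z -0.2 deg; then linear cm x 17.85 y -16.16 z 0.01
```

View pics/w2.png

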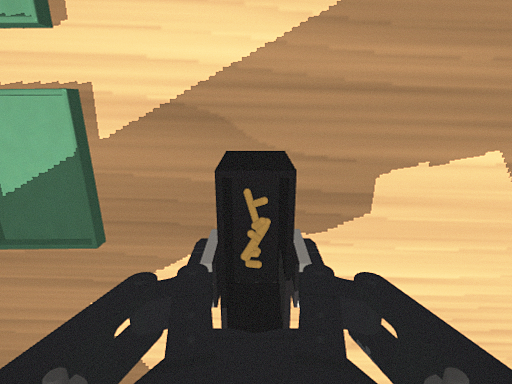

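Wrist view: the slim bin is held level at (256,240). Carry it to the slim holder.

Call:
{"fn": "drive_tool", "kwargs": {"commands": [{"linear":[2.92,-2.7,0],"angular":[0,0,0],"grip":2.5},{"linear":[2.92,-2.7,0],"angular":[0,0,0],"grip":2.5},{"linear":[2.92,-2.7,0],"angular":[0,0,0],"grip":2.5},{"linear":[2.92,-2.7,0],"angular":[0,0,0],"grip":2.5},{"linear":[2.92,-2.7,0],"angular":[0,0,0],"grip":2.5},{"linear":[2.92,-2.7,0],"angular":[0,0,0],"grip":2.5},{"linear":[0,0,0],"angular":[0,0,0],"grip":2.5},{"linear":[0,0,0],"angular":[0,0,0],"grip":2.5}]}}

```text
clock: 3.3
ee_pos: [0.5809, -0.1881, 0.0649]
eef_rot: [1.0, 0.015, -0.001, -0.0]
wrist_force: [-1.0, -0.2, -2.1]
opening: 0.0337
grasp_force: 40.4
```

```bash
python3 - <<'E'
from h import *
M=model('wrist');p,d=cams.grab_frame('wrist');P=cloud(d,'wrist',M);z=P[...,2];pi=p.astype(int)
b=(p.max(2)<60)&(z>.075)&(z<.115)&(d>0)&(abs(P[...,0]-.6)<.08)&(abs(P[...,1]+.19)<.03)
print('bin rim far x',np.percentile(P[b][:,0],[1,99]),np.percentile(P[b][:,1],[1,99]),np.percentile(z[b],[50,98]))
g=(pi[...,1]>pi[...,2]*1.15)&(z<.03)&(abs(P[...,0]-.58)<.08)&(abs(P[...,1]+.19)<.05);print('holder',P[g].min(0),P[g].max(0))
go(.581,-.189,.023,91.7)
E
```

```text
bin rim far x [0.5410802 0.6291777] [-0.21626656 -0.16095265] [0.09278116 0.11362584]
holder [ 0.56596813 -0.21828577  0.00114849] [ 0.64319889 -0.15721005  0.01555093]
turn about tool z -0.1 deg; then linear cm x 0.07 y 0.02 z 4.19
```

Call:
{"fn": "drive_tool", "kwargs": {"commands": [{"linear":[0,0,2],"angular":[0,0,0],"grip":2.5},{"linear":[0,0,1.4],"angular":[0,0,0],"grip":2.5},{"linear":[0,0,0.4],"angular":[0,0,0],"grip":2.5},{"linear":[0,0,0.3],"angular":[0,0,0],"grip":2.5},{"linear":[0,0,0.1],"angular":[0,0,0],"grip":2.5},{"linear":[0,0,0],"angular":[0,0,0],"grip":2.5}]}}

```text
clock: 3.95
ee_pos: [0.5801, -0.1898, 0.0252]
eef_rot: [1.0, 0.014, -0.001, 0.0]
wrist_force: [-7.2, 3.1, 11.0]
opening: 0.0332
grasp_force: 41.8
```

Call:
{"fn": "drive_tool", "kwargs": {"commands": [{"linear":[0,0,0],"angular":[0,0,0],"grip":5.5},{"linear":[0,0,0],"angular":[0,0,0],"grip":5.5},{"linear":[0,0,0],"angular":[0,0,0],"grip":5.5},{"linear":[0,0,-3],"angular":[0,0,0],"grip":5.5},{"linear":[0,0,-4],"angular":[0,0,0],"grip":8},{"linear":[0,0,-4],"angular":[0,0,0],"grip":8},{"linear":[0,0,-3],"angular":[0,0,0],"grip":8},{"linear":[0,0,0],"angular":[0,0,0],"grip":8}]}}

```text
clock: 4.75
ee_pos: [0.5839, -0.1907, 0.1693]
eef_rot: [1.0, 0.014, 0.004, 0.002]
wrist_force: [0.8, -0.6, 0.7]
opening: 0.0802
grasp_force: 0.0
```

```bash
python3 - <<'E'
from h import *
M=model('wrist');p,d=cams.grab_frame('wrist');P=cloud(d,'wrist',M);z=P[...,2]
b=(z>.035)&(z<.08)&(d>0)&(abs(P[...,0]-.58)<.08)&(abs(P[...,1]+.19)<.05);print(b.sum(),rect(P[b][:,:2]),np.percentile(z[b],[50,95]))
s=env.read_state();print(np.degrees(s['joint_pos']).round())
go(.574,.331,.16,81)
E
```

```text
1187 [ 583.1 -188.6   89.7   34.     1.7] [0.05304184 0.05450776]
[-29.  18.  90.  -0.  71.  59.]
turn about tool z 10.6 deg; then linear cm x -8.98 y -51.32 z 0.64
```

Slim bin is in its holder (583,-189, flat). Next the wide bin.

Call:
{"fn": "drive_tool", "kwargs": {"commands": [{"linear":[0,0,0],"angular":[0,0,5.3],"grip":8.5},{"linear":[0,0,0],"angular":[0,0,5.3],"grip":8.5},{"linear":[-0.82,-4.67,0],"angular":[0,0,0],"grip":8.5},{"linear":[-0.82,-4.67,0],"angular":[0,0,0],"grip":8.5},{"linear":[-0.82,-4.67,0],"angular":[0,0,0],"grip":8.5},{"linear":[-0.82,-4.67,0],"angular":[0,0,0],"grip":8.5},{"linear":[-0.82,-4.67,0],"angular":[0,0,0],"grip":8.5},{"linear":[-0.82,-4.67,0],"angular":[0,0,0],"grip":8.5},{"linear":[-0.82,-4.67,0],"angular":[0,0,0],"grip":8.5},{"linear":[-0.82,-4.67,0],"angular":[0,0,0],"grip":8.5}]}}

```text
clock: 5.8
ee_pos: [0.5727, 0.1919, 0.1615]
eef_rot: [0.997, -0.078, -0.001, 0.0]
wrist_force: [0.9, -0.1, -0.0]
opening: 0.0849
grasp_force: 0.0
```

Call:
{"fn": "drive_tool", "kwargs": {"commands": [{"linear":[-0.82,-4.67,1],"angular":[0,0,0],"grip":8.5},{"linear":[-0.82,-4.67,2],"angular":[0,0,0],"grip":8.5},{"linear":[-0.82,-4.67,2],"angular":[0,0,0],"grip":8.5},{"linear":[0,0,0],"angular":[0,0,0],"grip":8.5},{"linear":[0,0,0],"angular":[0,0,0],"grip":8.5}]}}

```text
clock: 6.3
ee_pos: [0.5696, 0.3302, 0.1116]
eef_rot: [0.997, -0.077, -0.002, 0.001]
wrist_force: [-0.7, -0.9, 0.4]
opening: 0.0852
grasp_force: 0.0
```

```bash
cat >> h.py <<'E'
def look(x,y,r=.08,lo=.02,hi=.06):
    M=model('wrist');p,d=cams.grab_frame('wrist');P=cloud(d,'wrist',M);z=P[...,2]
    m=(z>lo)&(z<hi)&(d>0)&(abs(P[...,0]-x)<r)&(abs(P[...,1]-y)<r);m=m.astype(np.uint8)
    n,l,s,c=cv2.connectedComponentsWithStats(m);i=1+np.argmax(s[1:,4]);q=P[l==i];print('seen',s[i,4],rect(q[:,:2]),'top z',np.percentile(q[:,2],95).round(4));return p
E
python3 - <<'E'
from h import *
p=look(.574,.331);go(.574,.331,.012,81)
E
```

```text
seen 3591 [573.3 332.2  91.   56.2  -9.1] top z 0.0513
turn about tool z 0.1 deg; then linear cm x 0.29 y -0.22 z 10.10
```

Call:
{"fn": "drive_tool", "kwargs": {"commands": [{"linear":[0.25,-0.35,3],"angular":[0,0,0],"grip":8.5},{"linear":[0,0,3],"angular":[0,0,0],"grip":8.5},{"linear":[0,0,2.5],"angular":[0,0,0],"grip":8.5},{"linear":[0,0,1.5],"angular":[0,0,0],"grip":8.5},{"linear":[0,0,0],"angular":[0,0,0],"grip":8.5},{"linear":[0,0,0],"angular":[0,0,0],"grip":5},{"linear":[0,0,0],"angular":[0,0,0],"grip":5},{"linear":[0,0,0],"angular":[0,0,0],"grip":5},{"linear":[0,0,0],"angular":[0,0,0],"grip":5}]}}

```text
clock: 7.25
ee_pos: [0.5763, 0.3332, 0.017]
eef_rot: [0.997, -0.078, 0.002, -0.001]
wrist_force: [1.1, -1.5, 6.5]
opening: 0.0554
grasp_force: 44.8
```

Call:
{"fn": "drive_tool", "kwargs": {"commands": [{"linear":[0,0,-2],"angular":[0,0,0],"grip":5},{"linear":[0,0,-4],"angular":[0,0,0],"grip":5},{"linear":[0,0,-4],"angular":[0,0,0],"grip":5},{"linear":[0,0,-4],"angular":[0,0,0],"grip":5},{"linear":[0,0,-4],"angular":[0,0,0],"grip":5},{"linear":[0,0,-2],"angular":[0,0,0],"grip":5},{"linear":[0,0,0],"angular":[0,0,-5.3],"grip":5},{"linear":[0,0,0],"angular":[0,0,-5.3],"grip":5},{"linear":[0,0,0],"angular":[0,0,0],"grip":5},{"linear":[0,0,0],"angular":[0,0,0],"grip":5}]}}

```text
clock: 8.25
ee_pos: [0.5743, 0.3329, 0.2145]
eef_rot: [1.0, 0.013, -0.0, 0.0]
wrist_force: [0.4, -0.1, -2.7]
opening: 0.055
grasp_force: 43.8
```

```bash
python3 - <<'E'
from h import *
go(.431,-.191,.21,91.6)
E
```

```text
turn about tool z -0.1 deg; then linear cm x -15.79 y 51.96 z 0.45
```

Call:
{"fn": "drive_tool", "kwargs": {"commands": [{"linear":[-1.3,4.33,0],"angular":[0,0,0],"grip":5},{"linear":[-1.3,4.33,0],"angular":[0,0,0],"grip":5},{"linear":[-1.3,4.33,0],"angular":[0,0,0],"grip":5},{"linear":[-1.3,4.33,0],"angular":[0,0,0],"grip":5},{"linear":[-1.3,4.33,0],"angular":[0,0,0],"grip":5},{"linear":[-1.3,4.33,0],"angular":[0,0,0],"grip":5},{"linear":[-1.3,4.33,0],"angular":[0,0,0],"grip":5},{"linear":[-1.3,4.33,0],"angular":[0,0,0],"grip":5},{"linear":[-1.3,4.33,0],"angular":[0,0,0],"grip":5},{"linear":[-1.3,4.33,0],"angular":[0,0,0],"grip":5}]}}

```text
clock: 9.25
ee_pos: [0.4564, -0.1052, 0.2149]
eef_rot: [1.0, 0.013, 0.0, 0.0]
wrist_force: [0.7, 0.4, -2.3]
opening: 0.0556
grasp_force: 44.0
```

Call:
{"fn": "drive_tool", "kwargs": {"commands": [{"linear":[-1.3,4.33,0],"angular":[0,0,0],"grip":5},{"linear":[-1.3,4.33,0],"angular":[0,0,0],"grip":5},{"linear":[0,0,4],"angular":[0,0,0],"grip":5},{"linear":[0,0,4],"angular":[0,0,0],"grip":5},{"linear":[0,0,4],"angular":[0,0,0],"grip":5},{"linear":[0,0,2],"angular":[0,0,0],"grip":5},{"linear":[0,0,0],"angular":[0,0,0],"grip":5},{"linear":[0,0,0],"angular":[0,0,0],"grip":5}]}}

```text
clock: 10.05
ee_pos: [0.434, -0.1912, 0.0752]
eef_rot: [1.0, 0.014, -0.0, -0.0]
wrist_force: [-0.8, 0.1, -2.7]
opening: 0.0555
grasp_force: 44.0
```

```bash
python3 - <<'E'
from h import *
M=model('wrist');p,d=cams.grab_frame('wrist');P=cloud(d,'wrist',M);z=P[...,2];pi=p.astype(int)
b=(p.max(2)<60)&(z>.08)&(z<.125)&(d>0)&(abs(P[...,0]-.45)<.08)&(abs(P[...,1]+.19)<.036)
print('bin',np.percentile(P[b][:,0],[1,99]),np.percentile(P[b][:,1],[1,99]),np.percentile(z[b],[50,98]))
g=(pi[...,1]>pi[...,2]*1.15)&(z<.03)&(abs(P[...,0]-.44)<.08)&(abs(P[...,1]+.19)<.06);print('holder',P[g].min(0),P[g].max(0))
go(.432,-.191,.018,91.6)
E
```

```text
bin [0.38895281 0.47753832] [-0.22063867 -0.1598556 ] [0.10248441 0.1202211 ]
holder [ 0.46256686 -0.23079501 -0.0008889 ] [ 0.4901727  -0.14904175  0.01534195]
turn about tool z 0.0 deg; then linear cm x -0.27 y -0.08 z 5.81
```

Call:
{"fn": "drive_tool", "kwargs": {"commands": [{"linear":[-0.2,-0.1,2.5],"angular":[0,0,0],"grip":5},{"linear":[0,0,2],"angular":[0,0,0],"grip":5},{"linear":[0,0,0.7],"angular":[0,0,0],"grip":5},{"linear":[0,0,0.4],"angular":[0,0,0],"grip":5},{"linear":[0,0,0.15],"angular":[0,0,0],"grip":5},{"linear":[0,0,0],"angular":[0,0,0],"grip":5}]}}

```text
clock: 10.7
ee_pos: [0.4324, -0.1906, 0.0199]
eef_rot: [1.0, 0.015, 0.0, 0.0]
wrist_force: [-7.7, 3.5, 14.8]
opening: 0.0553
grasp_force: 46.3
```

Call:
{"fn": "drive_tool", "kwargs": {"commands": [{"linear":[0,0,0],"angular":[0,0,0],"grip":7.5},{"linear":[0,0,0],"angular":[0,0,0],"grip":7.5},{"linear":[0,0,0],"angular":[0,0,0],"grip":7.5},{"linear":[0,0,-2.5],"angular":[0,0,0],"grip":7.5},{"linear":[0,0,-4],"angular":[0,0,0],"grip":7.5},{"linear":[0,0,-4],"angular":[0,0,0],"grip":7.5},{"linear":[0,0,-4],"angular":[0,0,0],"grip":7},{"linear":[0,0,-3],"angular":[0,0,0],"grip":7},{"linear":[0,0,0],"angular":[0,0,0],"grip":7}]}}

```text
clock: 11.6
ee_pos: [0.4344, -0.1921, 0.1975]
eef_rot: [1.0, 0.014, 0.004, 0.003]
wrist_force: [0.1, 0.1, 0.2]
opening: 0.07
grasp_force: 0.0
```

```bash
python3 - <<'E'
from h import *
p=look(.431,-.191,lo=.035);go(.414,.192,.19,2.6)
go(.414,.192,.19,92.6)
E
```

```text
seen 1344 [ 430.  -189.6   90.2   56.1    1.6] top z 0.0545
turn about tool z -90.9 deg; then linear cm x 38.37 y -0.18 z 0.49
turn about tool z -0.9 deg; then linear cm x -0.18 y -38.37 z 0.49
```

Wide bin is placed flat. Now the square bin.

Call:
{"fn": "drive_tool", "kwargs": {"commands": [{"linear":[0,-4.26,0],"angular":[0,0,0],"grip":7.5},{"linear":[0,-4.26,0],"angular":[0,0,0],"grip":7.5},{"linear":[0,-4.26,0],"angular":[0,0,0],"grip":7.5},{"linear":[0,-4.26,0],"angular":[0,0,0],"grip":7.5},{"linear":[0,-4.26,0],"angular":[0,0,0],"grip":7.5},{"linear":[0,-4.26,0],"angular":[0,0,0],"grip":7.5},{"linear":[0,-4.26,0],"angular":[0,0,0],"grip":7.5},{"linear":[0,-4.26,2],"angular":[0,0,-1],"grip":7.5},{"linear":[-0.2,-4.26,3],"angular":[0,0,0],"grip":7.5},{"linear":[0,0,3],"angular":[0,0,0],"grip":7.5}]}}

```text
clock: 12.65
ee_pos: [0.4165, 0.1952, 0.1117]
eef_rot: [1.0, 0.026, -0.0, -0.001]
wrist_force: [-0.3, -1.5, -0.3]
opening: 0.075
grasp_force: 0.0
```

Call:
{"fn": "drive_tool", "kwargs": {"commands": [{"linear":[0,0,0],"angular":[0,0,0],"grip":7.5},{"linear":[0,0,0],"angular":[0,0,0],"grip":7.5}]}}

```text
clock: 12.85
ee_pos: [0.4171, 0.1909, 0.1126]
eef_rot: [1.0, 0.023, -0.002, 0.0]
wrist_force: [-0.1, -0.6, 0.4]
opening: 0.075
grasp_force: 0.0
```

```bash
python3 - <<'E'
from h import *
p=look(.414,.192);go(.414,.192,.015,92.6)
E
```

```text
seen 2726 [413.8 193.7  46.8  46.1   4. ] top z 0.0512
turn about tool z -0.0 deg; then linear cm x -0.43 y -0.15 z 9.88
```

Call:
{"fn": "drive_tool", "kwargs": {"commands": [{"linear":[-0.4,-0.3,3],"angular":[0,0,-1.3],"grip":7.5},{"linear":[0,0,3],"angular":[0,0,0],"grip":7.5},{"linear":[0,0,2.3],"angular":[0,0,0],"grip":7.5},{"linear":[0,0,1.5],"angular":[0,0,0],"grip":7.5},{"linear":[0,0,0],"angular":[0,0,0],"grip":7.5},{"linear":[0,0,0],"angular":[0,0,0],"grip":4},{"linear":[0,0,0],"angular":[0,0,0],"grip":4},{"linear":[0,0,0],"angular":[0,0,0],"grip":4},{"linear":[0,0,0],"angular":[0,0,0],"grip":4},{"linear":[0,0,-1],"angular":[0,0,0],"grip":4}]}}

```text
clock: 13.9
ee_pos: [0.4136, 0.1939, 0.0257]
eef_rot: [0.999, 0.034, -0.0, 0.0]
wrist_force: [-1.5, -0.4, -1.7]
opening: 0.0454
grasp_force: 41.3
```

Call:
{"fn": "drive_tool", "kwargs": {"commands": [{"linear":[0,0,-2],"angular":[0,0,0],"grip":4},{"linear":[0,0,-3],"angular":[0,0,0],"grip":4},{"linear":[0,0,0],"angular":[0,0,6.3],"grip":4},{"linear":[0,0,0],"angular":[0,0,6.3],"grip":4},{"linear":[0,0,0],"angular":[0,0,6.3],"grip":4},{"linear":[0,0,0],"angular":[0,0,0],"grip":4},{"linear":[0,0,0],"angular":[0,0,0],"grip":4}]}}

```text
clock: 14.6
ee_pos: [0.4139, 0.1942, 0.0759]
eef_rot: [0.992, -0.129, 0.0, -0.0]
wrist_force: [0.2, -0.0, -1.4]
opening: 0.0456
grasp_force: 41.4
```

```bash
python3 - <<'E'
from h import *
go(.4065,.3536,.078,75.2)
E
```

```text
turn about tool z 0.0 deg; then linear cm x -4.79 y -15.23 z -0.21
```

Call:
{"fn": "drive_tool", "kwargs": {"commands": [{"linear":[-1.2,-3.81,0],"angular":[0,0,0],"grip":4},{"linear":[-1.2,-3.81,0],"angular":[0,0,0],"grip":4},{"linear":[-1.2,-3.81,0],"angular":[0,0,0],"grip":4},{"linear":[-1.2,-3.81,0],"angular":[0,0,0],"grip":4},{"linear":[0,0,0],"angular":[0,0,0],"grip":4},{"linear":[0,0,0],"angular":[0,0,0],"grip":4}]}}

```text
clock: 15.2
ee_pos: [0.4062, 0.3543, 0.0752]
eef_rot: [0.992, -0.128, -0.0, 0.0]
wrist_force: [0.4, -0.8, -1.5]
opening: 0.0456
grasp_force: 42.0
```

```bash
python3 - <<'E'
from h import *
M=model('wrist');p,d=cams.grab_frame('wrist');P=cloud(d,'wrist',M);z=P[...,2];pi=p.astype(int);cv2.imwrite('pics/w3.png',p)
go(.4065,.3536,.018,75.2)
g=(pi[...,1]>pi[...,2]*1.08)&(z<.03)&(abs(P[...,0]-.41)<.06)&(abs(P[...,1]-.354)<.06)&(d>0)
q=P[g];A=np.radians(-14.8);e=q[:,:2]@np.array([[np.cos(A),-np.sin(A)],[np.sin(A),np.cos(A)]]) ;c=np.array([.4065,.3536])@np.array([[np.cos(A),-np.sin(A)],[np.sin(A),np.cos(A)]])
print('holder extents rel. centre',e.min(0)-c,e.max(0)-c,len(q))
E
```

```text
turn about tool z -0.0 deg; then linear cm x 0.01 y -0.02 z 5.72
holder extents rel. centre [-0.00956867 -0.03458614] [0.03582908 0.03698388] 4272
```

View pics/w3.png

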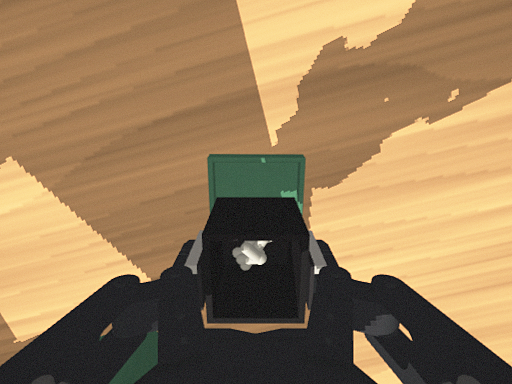

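The bin (256,260) sits centred and aligned over the green holder (256,180). Lower it.

Call:
{"fn": "drive_tool", "kwargs": {"commands": [{"linear":[0,-0.1,2.5],"angular":[0,0,0],"grip":4},{"linear":[0,0,2],"angular":[0,0,0],"grip":4},{"linear":[0,0,0.6],"angular":[0,0,0],"grip":4},{"linear":[0,0,0.4],"angular":[0,0,0],"grip":4},{"linear":[0,0,0.2],"angular":[0,0,0],"grip":4},{"linear":[0,0,0],"angular":[0,0,0],"grip":4}]}}

```text
clock: 15.85
ee_pos: [0.4075, 0.3541, 0.0203]
eef_rot: [0.991, -0.13, 0.0, 0.0]
wrist_force: [-3.4, -3.3, 7.3]
opening: 0.0457
grasp_force: 43.1
```

Call:
{"fn": "drive_tool", "kwargs": {"commands": [{"linear":[0,0,0],"angular":[0,0,0],"grip":6.5},{"linear":[0,0,0],"angular":[0,0,0],"grip":6.5},{"linear":[0,0,0],"angular":[0,0,0],"grip":6.5},{"linear":[0,0,-2.5],"angular":[0,0,0],"grip":6.5},{"linear":[0,0,-4],"angular":[0,0,0],"grip":6.5},{"linear":[0,0,-4],"angular":[0,0,0],"grip":6.5},{"linear":[0,0,-4],"angular":[0,0,0],"grip":4},{"linear":[0,0,-4],"angular":[0,0,0],"grip":4},{"linear":[0,0,0],"angular":[0,0,0],"grip":4}]}}

```text
clock: 16.75
ee_pos: [0.4105, 0.3566, 0.2103]
eef_rot: [0.992, -0.13, 0.005, -0.004]
wrist_force: [0.1, 0.9, -0.5]
opening: 0.0402
grasp_force: 0.0
```

```bash
python3 - <<'E'
from h import *
p=look(.4065,.3536,lo=.035,r=.06);go(.4556,-.0203,.2,9.3)
E
```

```text
seen 770 [405.4 355.6  46.3  45.9 -15.1] top z 0.0545
turn about tool z 65.8 deg; then linear cm x 37.86 y 1.49 z 0.71
```

Square bin placed. Now the guard bar.

Call:
{"fn": "drive_tool", "kwargs": {"commands": [{"linear":[0,0,0],"angular":[0,0,8.3],"grip":2.5},{"linear":[0,0,0],"angular":[0,0,8.3],"grip":2.5},{"linear":[0,0,0],"angular":[0,0,8.3],"grip":2.5},{"linear":[0,0,0],"angular":[0,0,8.3],"grip":2.5},{"linear":[0,0,0],"angular":[0,0,8.2],"grip":2.5},{"linear":[0,0,0],"angular":[0,0,8.2],"grip":2.5},{"linear":[0,0,0],"angular":[0,0,8.2],"grip":2.5},{"linear":[0,0,0],"angular":[0,0,8.0],"grip":2.5},{"linear":[4,0.15,0],"angular":[0,0,0],"grip":2.5}]}}

```text
clock: 17.7
ee_pos: [0.4423, 0.2414, 0.1917]
eef_rot: [0.795, -0.604, -0.043, -0.028]
wrist_force: [1.3, 0.0, 0.9]
opening: 0.0246
grasp_force: 0.0
```

Call:
{"fn": "drive_tool", "kwargs": {"commands": [{"linear":[4.2,0.17,0],"angular":[0,0,0],"grip":2.5},{"linear":[4.2,0.17,0],"angular":[0,0,0],"grip":2.5},{"linear":[4.2,0.17,0],"angular":[0,0,0],"grip":2.5},{"linear":[4.2,0.17,0],"angular":[0,0,0],"grip":2.5},{"linear":[4.2,0.17,0],"angular":[0,0,0],"grip":2.5},{"linear":[4.2,0.17,0],"angular":[0,0,0],"grip":2.5},{"linear":[4.2,0.17,0],"angular":[0,0,0],"grip":2.5},{"linear":[4.2,0.17,0],"angular":[0,0,0],"grip":2.5},{"linear":[0,0,0],"angular":[0,0,0],"grip":2.5},{"linear":[0,0,0],"angular":[0,0,0],"grip":2.5}]}}

```text
clock: 18.7
ee_pos: [0.5193, -0.0833, 0.158]
eef_rot: [0.795, -0.604, -0.043, -0.028]
wrist_force: [0.0, 0.2, -0.3]
opening: 0.0252
grasp_force: 0.0
```

```bash
python3 - <<'E'
from h import *
M=model('wrist');p,d=cams.grab_frame('wrist');P=cloud(d,'wrist',M);z=P[...,2];cv2.imwrite('pics/w4.png',p)
m=(z>.105)&(z<.135)&(d>0)&(abs(P[...,0]-.456)<.04)&(abs(P[...,1]+.02)<.05);q=P[m];print(m.sum(),rect(q[:,:2]),np.percentile(q[:,2],[2,50,95,99]))
go(.4556,-.0203,.1195-.015,9.3)
s=env.read_state();print(np.degrees(s['joint_pos']).round())
E
```

```text
202 [460.9 -54.1  10.9   7.2 -19.4] [0.10557786 0.11923781 0.12487737 0.12519271]
turn about tool z 7.8 deg; then linear cm x -7.16 y 5.27 z 5.38
[-25.  11. 101.   4.  73. 138.]
```

View pics/w4.png

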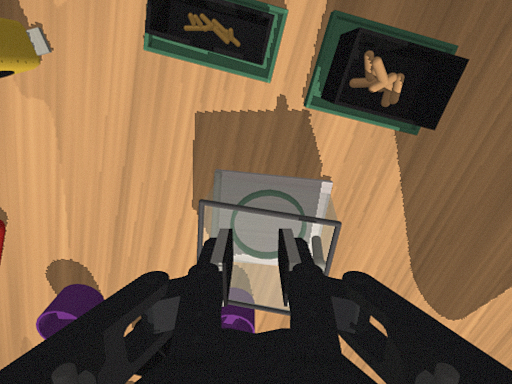

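Wrist view: the guard hood is at (270,250) with the bar hidden by the fingers. The tool has tilted about 6°, so I'll rise, straighten and re-measure.

```bash
cat >> h.py <<'E'
from scipy.spatial.transform import Rotation as Ro
def go3(x,y,z,a):
    """a: world angle of tool x axis; tool down"""
    s=env.read_state();R=Ro.from_quat(s['eef_rot']);A=np.radians(a)
    T=Ro.from_matrix([[np.cos(A),np.sin(A),0],[np.sin(A),-np.cos(A),0],[0,0,-1]])
    print('rotvec deg',np.degrees((R.inv()*T).as_rotvec()).round(2),'then cm',(100*T.inv().apply(np.array([x,y,z])-s['ee_pos'])).round(2),'| before turn cm',(100*R.inv().apply(np.array([x,y,z])-s['ee_pos'])).round(2))
E
python3 - <<'E'
from h import *
go3(.41,-.02,.2,9.3-90);go3(.41,-.02,.2,9.3+90)
E
```

```text
rotvec deg [0.71 5.86 6.35] then cm [-7.92  9.77 -4.17] | before turn cm [-9.33  8.86 -3.17]
rotvec deg [  -8.89    1.07 -173.42] then cm [ 7.92 -9.77 -4.17] | before turn cm [-9.33  8.86 -3.17]
```

Call:
{"fn": "drive_tool", "kwargs": {"commands": [{"linear":[0,0,-2],"angular":[0,0,0],"grip":2.5},{"linear":[0,0,-2],"angular":[0.35,2.9,3.2],"grip":2.5},{"linear":[0,0,0],"angular":[0.35,2.9,3.2],"grip":2.5},{"linear":[-2.6,3.2,0],"angular":[0,0,0],"grip":2.5},{"linear":[-2.6,3.2,0],"angular":[0,0,0],"grip":2.5},{"linear":[-2.6,3.2,0],"angular":[0,0,0],"grip":2.5},{"linear":[0,0,0],"angular":[0,0,0],"grip":2.5},{"linear":[0,0,0],"angular":[0,0,0],"grip":2.5}]}}

```text
clock: 19.55
ee_pos: [0.4137, -0.0239, 0.1993]
eef_rot: [0.763, -0.647, 0.001, -0.001]
wrist_force: [0.5, 0.5, 0.3]
opening: 0.0252
grasp_force: 0.0
```

```bash
python3 - <<'E'
from h import *
M=model('wrist');p,d=cams.grab_frame('wrist');P=cloud(d,'wrist',M);z=P[...,2];cv2.imwrite('pics/w5.png',p)
m=(z>.105)&(z<.135)&(d>0)&(abs(P[...,0]-.456)<.04)&(abs(P[...,1]+.02)<.06);q=P[m];print(m.sum(),rect(q[:,:2]),np.percentile(q[:,2],[2,50,95,99]),q.min(0),q.max(0))
go3(.4556,-.0203,.1195-.015,9.3-90)
E
```

```text
1169 [455.6 -19.7  76.4  11.3 -80.9] [0.10900168 0.12418538 0.12571766 0.12632609] [ 0.44454067 -0.05744355  0.10523327] [0.46626544 0.01780724 0.12691615]
rotvec deg [-0.2  -0.09  0.1 ] then cm [ 0.24 -4.12  9.51] | before turn cm [ 0.23 -4.09  9.52]
```

View pics/w5.png

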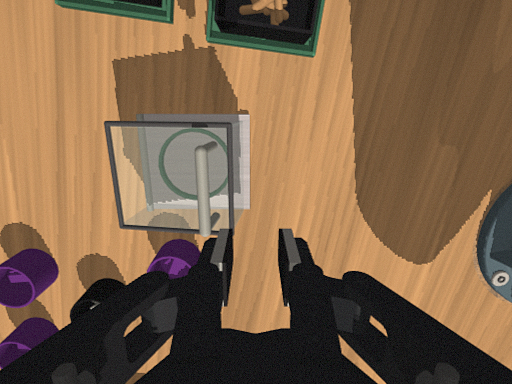

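The bar shows clearly at (204,190) and the measurement agrees with the top view: centre (0.4556,-0.020,0.120). Move over it, descend and pinch.

Call:
{"fn": "drive_tool", "kwargs": {"commands": [{"linear":[0.2,-2.1,0],"angular":[0,0,0],"grip":2.5},{"linear":[0,-2.0,0],"angular":[0,0,0],"grip":2.5},{"linear":[0,0,3],"angular":[0,0,0],"grip":2.5},{"linear":[0,0,0],"angular":[0,0,0],"grip":2.5},{"linear":[0,0,0],"angular":[0,0,0],"grip":2.5}]}}

```text
clock: 20.1
ee_pos: [0.4548, -0.0206, 0.1688]
eef_rot: [0.762, -0.647, -0.0, -0.0]
wrist_force: [-0.3, -0.1, -0.3]
opening: 0.0253
grasp_force: 0.0
```

```bash
python3 - <<'E'
from h import *
go3(.4556,-.0200,.1203-.016,9.1-90)
E
```

```text
rotvec deg [0.01 0.02 0.2 ] then cm [-0.04 -0.09  6.45] | before turn cm [-0.04 -0.09  6.45]
```

Call:
{"fn": "drive_tool", "kwargs": {"commands": [{"linear":[0,-0.1,3],"angular":[0,0,0],"grip":2.5},{"linear":[0,0,2.2],"angular":[0,0,0],"grip":2.5},{"linear":[0,0,1.2],"angular":[0,0,0],"grip":2.5},{"linear":[0,0,0],"angular":[0,0,0],"grip":2.5},{"linear":[0,0,0],"angular":[0,0,0],"grip":0.6},{"linear":[0,0,0],"angular":[0,0,0],"grip":0.6},{"linear":[0,0,0],"angular":[0,0,0],"grip":0.6},{"linear":[0,0,0],"angular":[0,0,0],"grip":0.6}], "grip_force": 30}}

```text
clock: 20.9
ee_pos: [0.4567, -0.0209, 0.1063]
eef_rot: [0.762, -0.647, 0.002, -0.001]
wrist_force: [-2.5, -1.0, 5.2]
opening: 0.0088
grasp_force: 29.8
```

```bash
python3 - <<'E'
from h import *
s=env.read_state();p=s['ee_pos'];print(s['opening'],p)
r=140.8;z0=p[2]*1000+16  # bar centre z
phi=np.arcsin((z0-10)/r);phi=np.pi-phi;th=np.radians(137.0)-phi;print('theta',th)
hx=r*np.cos(phi)  # bar x rel hinge
ths=np.linspace(th,1.62,13);q=np.radians(137)-ths
pts=np.c_[r*np.cos(q),r*np.sin(q)]/10
for t,a in zip(ths[1:],np.diff(pts,axis=0)):print('%.2f: back %.2f up %.2f'%(t,*a))
E
```

```text
0.008823954945798903 [ 0.45667806 -0.0208592   0.10633414]
theta 0.17319182604658723
0.29: back 1.41 up 0.94
0.41: back 1.52 up 0.76
0.53: back 1.60 up 0.57
0.66: back 1.65 up 0.38
0.78: back 1.69 up 0.18
0.90: back 1.70 up -0.03
1.02: back 1.68 up -0.23
1.14: back 1.64 up -0.43
1.26: back 1.58 up -0.63
1.38: back 1.49 up -0.81
1.50: back 1.38 up -0.98
1.62: back 1.25 up -1.14
```

Call:
{"fn": "drive_tool", "kwargs": {"commands": [{"linear":[0,-0.7,-0.48],"angular":[0,0,0],"grip":0.6},{"linear":[0,-0.7,-0.46],"angular":[0,0,0],"grip":0.6},{"linear":[0,-1.52,-0.76],"angular":[0,0,0],"grip":0.6},{"linear":[0,-1.6,-0.57],"angular":[0,0,0],"grip":0.6},{"linear":[0,-1.65,-0.38],"angular":[0,0,0],"grip":0.6},{"linear":[0,-1.69,-0.18],"angular":[0,0,0],"grip":0.6},{"linear":[0,0,0],"angular":[0,0,0],"grip":0.6}]}}

```text
clock: 21.6
ee_pos: [0.5362, -0.0078, 0.1354]
eef_rot: [0.762, -0.647, 0.003, -0.002]
wrist_force: [-0.3, 0.3, 9.4]
opening: 0.0088
grasp_force: 31.5
```

```bash
python3 - <<'E'
from h import *
s=env.read_state();p=s['ee_pos'];print(s['opening'],p,s['wrist_force'],s['ft_torque'])
c=np.array([np.cos(np.radians(9.1)),np.sin(np.radians(9.1))]);h=np.array([.543,-.0058]);print('bar rel hinge',(p[:2]-h)@c*1000,p[2]*1000+16-10)
E
```

```text
0.008766530880428194 [ 0.53615385 -0.00783591  0.13536017] [-0.32364252  0.29842283  9.37034195] [ 0.02526581 -0.0030162  -0.01655985]
bar rel hinge -7.08198047013496 141.36016541635098
```

Call:
{"fn": "drive_tool", "kwargs": {"commands": [{"linear":[0,-1.7,0.0],"angular":[0,0,0],"grip":0.6},{"linear":[0,-1.68,0.2],"angular":[0,0,0],"grip":0.6},{"linear":[0,-1.64,0.4],"angular":[0,0,0],"grip":0.6},{"linear":[0,-1.58,0.6],"angular":[0,0,0],"grip":0.6},{"linear":[0,-1.49,0.8],"angular":[0,0,0],"grip":0.6},{"linear":[0,-1.38,0.96],"angular":[0,0,0],"grip":0.6},{"linear":[0,-1.25,1.12],"angular":[0,0,0],"grip":0.6},{"linear":[0,0,0],"angular":[0,0,0],"grip":0.6}]}}

```text
clock: 22.4
ee_pos: [0.6408, 0.0094, 0.0923]
eef_rot: [0.762, -0.647, 0.002, -0.001]
wrist_force: [3.1, -0.3, -0.4]
opening: 0.0087
grasp_force: 33.2
```

```bash
python3 - <<'E'
from h import *
s=env.read_state();p=s['ee_pos'];print(s['opening'],p,s['wrist_force'],s['ft_torque'])
c=np.array([np.cos(np.radians(9.1)),np.sin(np.radians(9.1))]);h=np.array([.543,-.0058]);b=[(p[:2]-h)@c*1000,p[2]*1000+16-10];print('bar rel hinge',b,'theta',np.radians(137)-np.arctan2(b[1],b[0]))
E
```

```text
0.008747991962310922 [0.64078114 0.00938084 0.09225987] [ 3.09295351 -0.33049972 -0.40785372] [-0.12566709 -0.48370246  0.0143087 ]
bar rel hinge [np.float64(98.9514214090037), np.float64(98.2598700924949)] theta 1.6092095491915308
```

Guard stands at about 1.61 rad. Release and rise.

Call:
{"fn": "drive_tool", "kwargs": {"commands": [{"linear":[0,0,0],"angular":[0,0,0],"grip":2.4},{"linear":[0,0,0],"angular":[0,0,0],"grip":2.4},{"linear":[0,0,0],"angular":[0,0,0],"grip":2.4},{"linear":[0,0,-2],"angular":[0,0,0],"grip":2.4},{"linear":[0,0,-3],"angular":[0,0,0],"grip":2.4},{"linear":[0,0,-4],"angular":[0,0,0],"grip":2.4},{"linear":[0,0,-4],"angular":[0,0,0],"grip":2.4},{"linear":[0,0,0],"angular":[0,0,0],"grip":2.4},{"linear":[0,0,0],"angular":[0,0,0],"grip":2.4}]}}

```text
clock: 23.3
ee_pos: [0.6396, 0.0095, 0.2248]
eef_rot: [0.762, -0.647, 0.002, -0.001]
wrist_force: [-0.7, -0.5, -0.8]
opening: 0.0241
grasp_force: 0.0
```

Call:
{"fn": "drive_tool", "kwargs": {"commands": [{"linear":[0,0,0],"angular":[0,0,-7.5],"grip":8.5},{"linear":[0,0,0],"angular":[0,0,-7.5],"grip":8.5},{"linear":[0,0,0],"angular":[0,0,-7.5],"grip":8.5},{"linear":[0,0,0],"angular":[0,0,-7.5],"grip":8.5},{"linear":[0,0,0],"angular":[0,0,-7.5],"grip":8.5},{"linear":[0,0,0],"angular":[0,0,-7.5],"grip":8.5},{"linear":[0,0,0],"angular":[0,0,-7.5],"grip":8.5},{"linear":[0,0,0],"angular":[0,0,-7.5],"grip":8.5},{"linear":[0,0,0],"angular":[0,0,-7.5],"grip":8.5},{"linear":[0,0,0],"angular":[0,0,-7.5],"grip":8.5}]}}

```text
clock: 24.3
ee_pos: [0.6378, 0.0098, 0.2207]
eef_rot: [0.999, -0.047, -0.001, -0.0]
wrist_force: [-0.3, -0.6, -0.0]
opening: 0.0847
grasp_force: 0.0
```

Call:
{"fn": "drive_tool", "kwargs": {"commands": [{"linear":[0,0,0],"angular":[0,0,-7.5],"grip":8.5},{"linear":[0,0,0],"angular":[0,0,-7.5],"grip":8.5},{"linear":[0,0,0],"angular":[0,0,0],"grip":8.5},{"linear":[0,0,0],"angular":[0,0,0],"grip":8.5}]}}

```text
clock: 24.7
ee_pos: [0.6383, 0.0096, 0.2216]
eef_rot: [0.997, 0.079, -0.0, 0.0]
wrist_force: [0.5, -0.9, -0.2]
opening: 0.0852
grasp_force: 0.0
```

```bash
python3 - <<'E'
from h import *
go3(.5854,.1945,.13,9.1)
p,d=cams.grab_frame('top');P=cloud(d,'top');z=P[...,2]
m=(z>.02)&(z<.06);w=np.zeros_like(m);w[120:250,140:235]=1;n,l,s,c=cv2.connectedComponentsWithStats((m&w).astype(np.uint8))
for i in range(1,n):
    if s[i,4]>60:print(s[i],rect(P[l==i][:,:2]))
E
```

```text
rotvec deg [-0.    0.03 -0.01] then cm [ -2.3  -19.09   9.16] | before turn cm [ -2.3  -19.09   9.16]
[145 133  26  26 294] [687.7 279.   59.2  58.8  76.4]
[191 135  20  26 136] [688.  173.9  59.3  41.3 -11.1]
[200 142   8  13  63] [689.  164.2  33.7  15.7  14.8]
[177 175  23  25 216] [586.2 198.2  59.3  52.6  -7.9]
```

Clear space around the tub. Move over it.

Call:
{"fn": "drive_tool", "kwargs": {"commands": [{"linear":[-0.46,-3.82,0],"angular":[0,0,0],"grip":8.5},{"linear":[-0.46,-3.82,0],"angular":[0,0,0],"grip":8.5},{"linear":[-0.46,-3.82,0],"angular":[0,0,0],"grip":8.5},{"linear":[-0.46,-3.82,2],"angular":[0,0,0],"grip":8.5},{"linear":[-0.46,-3.82,3],"angular":[0,0,0],"grip":8.5},{"linear":[0,0,4],"angular":[0,0,0],"grip":8.5},{"linear":[0,0,0],"angular":[0,0,0],"grip":8.5},{"linear":[0,0,0],"angular":[0,0,0],"grip":8.5}]}}

```text
clock: 25.55
ee_pos: [0.5854, 0.194, 0.1327]
eef_rot: [0.997, 0.08, -0.0, 0.0]
wrist_force: [0.5, -0.5, 1.2]
opening: 0.0851
grasp_force: 0.0
```

```bash
python3 - <<'E'
from h import *
p=look(.5854,.1945,r=.05);go3(.5854,.1945,.008,9.1)
E
```

```text
seen 1695 [586.2 197.   59.1  58.8 -80.3] top z 0.0463
rotvec deg [ 0.06 -0.2   0.1 ] then cm [-0.14 -0.1  12.64] | before turn cm [-0.18 -0.11 12.64]
```

Call:
{"fn": "drive_tool", "kwargs": {"commands": [{"linear":[0,-0.3,3.5],"angular":[0,0,0],"grip":8.5},{"linear":[0,0,3.5],"angular":[0,0,0],"grip":8.5},{"linear":[0,0,3],"angular":[0,0,0],"grip":8.5},{"linear":[0,0,1.5],"angular":[0,0,0],"grip":8.5},{"linear":[0,0,0.9],"angular":[0,0,0],"grip":8.5},{"linear":[0,0,0],"angular":[0,0,0],"grip":8.5},{"linear":[0,0,0],"angular":[0,0,0],"grip":5.3},{"linear":[0,0,0],"angular":[0,0,0],"grip":5.3},{"linear":[0,0,0],"angular":[0,0,0],"grip":5.3},{"linear":[0,0,0],"angular":[0,0,0],"grip":5.3}], "grip_force": 40}}

```text
clock: 26.6
ee_pos: [0.5875, 0.1974, 0.0113]
eef_rot: [0.997, 0.081, 0.003, 0.0]
wrist_force: [0.2, -0.6, 5.8]
opening: 0.0594
grasp_force: 43.7
```

Call:
{"fn": "drive_tool", "kwargs": {"commands": [{"linear":[0,0,-2],"angular":[0,0,0],"grip":5.3},{"linear":[0,0,-4],"angular":[0,0,0],"grip":5.3},{"linear":[0,0,-4],"angular":[0,0,0],"grip":5.3},{"linear":[0,0,0],"angular":[0,0,0],"grip":5.3},{"linear":[0,0,0],"angular":[0,0,0],"grip":5.3}]}}

```text
clock: 27.1
ee_pos: [0.5864, 0.1975, 0.1108]
eef_rot: [0.997, 0.081, 0.003, 0.0]
wrist_force: [-0.8, 0.3, -1.9]
opening: 0.0591
grasp_force: 43.6
```

```bash
python3 - <<'E'
from h import *
p,d=cams.grab_frame('top');cv2.imwrite('pics/top2.png',p);P=cloud(d,'top');z=P[...,2]
hsv=cv2.cvtColor(p,cv2.COLOR_BGR2HSV)
pi=p.astype(int);w=np.zeros(z.shape,bool);w[190:280,235:315]=1
g=w&(pi[...,1]>pi[...,2]*1.15)&(z<.03);q=P[g];print('nest',g.sum(),rect(q[:,:2]),(q.min(0)+q.max(0))/2)
b=w&(z<.012)&(z>.003)&(d>0);print('plate',b.sum(),rect(P[b][:,:2]))
cv2.imwrite('pics/crop2.png',cv2.resize(p[170:290,170:330],(640,480)))
go3(.4838,-.0157,.11,9.1)
E
```

```text
nest 152 [484.  -16.2  83.5  83.2  34.8] [ 0.4834691  -0.01579017  0.01387254]
plate 2147 [479.4 -18.2 220.5 198.6   1.6]
rotvec deg [ 0.05 -0.11  0.2 ] then cm [-13.37  19.43  -0.11] | before turn cm [-13.44  19.38  -0.12]
```

View pics/crop2.png

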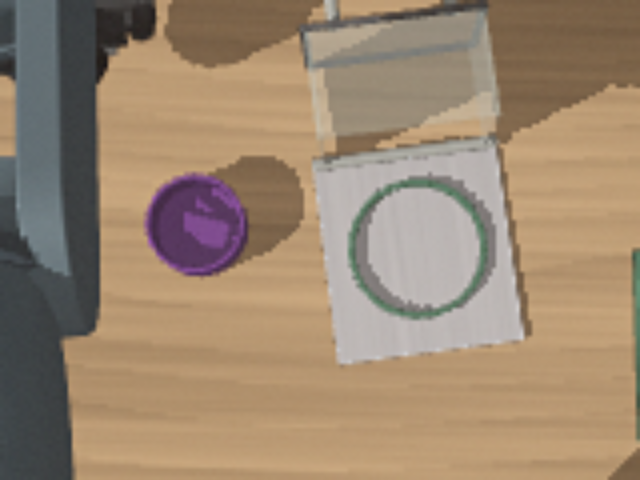

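The nest is free at crop (420,247), centre (0.484,-0.016), and the guard stands open behind it. Carry the tub: x first, then y.

Call:
{"fn": "drive_tool", "kwargs": {"commands": [{"linear":[-4.45,0,0],"angular":[0,0,0],"grip":5.3},{"linear":[-4.45,0,0],"angular":[0,0,0],"grip":5.3},{"linear":[-4.45,0,0],"angular":[0,0,0],"grip":5.3},{"linear":[0,3.9,0],"angular":[0,0,0],"grip":5.3},{"linear":[0,3.9,0],"angular":[0,0,0],"grip":5.3},{"linear":[0,3.9,0],"angular":[0,0,0],"grip":5.3},{"linear":[0,3.9,0],"angular":[0,0,0],"grip":5.3},{"linear":[0,3.8,0],"angular":[0,0,0],"grip":5.3},{"linear":[0,0,0],"angular":[0,0,0],"grip":5.3},{"linear":[0,0,0],"angular":[0,0,0],"grip":5.3}]}}

```text
clock: 28.15
ee_pos: [0.4837, -0.0161, 0.1073]
eef_rot: [0.997, 0.08, -0.001, -0.0]
wrist_force: [-0.5, -0.3, -1.0]
opening: 0.0593
grasp_force: 43.8
```

```bash
python3 - <<'E'
from h import *
go3(.4839,-.016,.0168,9.1)
E
```

```text
rotvec deg [-0.05  0.06  0.06] then cm [ 0.02 -0.01  9.05] | before turn cm [ 0.03 -0.    9.05]
```

Call:
{"fn": "drive_tool", "kwargs": {"commands": [{"linear":[0,0,3],"angular":[0,0,0],"grip":5.3},{"linear":[0,0,3],"angular":[0,0,0],"grip":5.3},{"linear":[0,0,1.8],"angular":[0,0,0],"grip":5.3},{"linear":[0,0,0.7],"angular":[0,0,0],"grip":5.3},{"linear":[0,0,0.4],"angular":[0,0,0],"grip":5.3},{"linear":[0,0,0.1],"angular":[0,0,0],"grip":5.3},{"linear":[0,0,0],"angular":[0,0,0],"grip":5.3}]}}

```text
clock: 28.85
ee_pos: [0.4858, -0.0157, 0.0195]
eef_rot: [0.997, 0.081, 0.002, 0.001]
wrist_force: [0.3, -0.3, -1.1]
opening: 0.0596
grasp_force: 43.8
```

Call:
{"fn": "drive_tool", "kwargs": {"commands": [{"linear":[0,0,0],"angular":[0,0,0],"grip":7.5},{"linear":[0,0,0],"angular":[0,0,0],"grip":7.5},{"linear":[0,0,0],"angular":[0,0,0],"grip":7.5},{"linear":[0,0,-2.5],"angular":[0,0,0],"grip":7.5},{"linear":[0,0,-4],"angular":[0,0,0],"grip":7.5},{"linear":[0,0,-4],"angular":[0,0,0],"grip":7.5},{"linear":[0,0,-4],"angular":[0,0,0],"grip":7},{"linear":[0,0,-4],"angular":[0,0,0],"grip":7},{"linear":[0,0,-2],"angular":[0,0,0],"grip":7},{"linear":[0,0,0],"angular":[0,0,0],"grip":7}]}}

```text
clock: 29.85
ee_pos: [0.487, -0.0164, 0.228]
eef_rot: [0.997, 0.081, 0.005, 0.002]
wrist_force: [-0.2, -0.0, 0.9]
opening: 0.0698
grasp_force: 0.0
```

Call:
{"fn": "drive_tool", "kwargs": {"commands": [{"linear":[0,0,0],"angular":[0,0,0],"grip":2.4},{"linear":[0,0,0],"angular":[0,0,0],"grip":2.4}]}}

```text
clock: 30.05
ee_pos: [0.4838, -0.0155, 0.2223]
eef_rot: [0.997, 0.081, -0.0, -0.0]
wrist_force: [0.1, 0.5, -0.4]
opening: 0.0421
grasp_force: 0.0
```

```bash
python3 - <<'E'
from h import *
p=look(.484,-.016,r=.06,lo=.03,hi=.07);go3(.60,-.005,.23,9.1)
E
```

```text
seen 784 [484.2 -15.   59.   58.9  -5.9] top z 0.0525
rotvec deg [-0.03  0.05  0.19] then cm [11.65  0.8  -0.79] | before turn cm [11.64  0.84 -0.8 ]
```

Tub is seated in the nest. Turn 90° and return to the bar.

Call:
{"fn": "drive_tool", "kwargs": {"commands": [{"linear":[0,0,0],"angular":[0,0,7.5],"grip":2.4},{"linear":[0,0,0],"angular":[0,0,7.5],"grip":2.4},{"linear":[0,0,0],"angular":[0,0,7.5],"grip":2.4},{"linear":[0,0,0],"angular":[0,0,7.5],"grip":2.4},{"linear":[0,0,0],"angular":[0,0,7.5],"grip":2.4},{"linear":[0,0,0],"angular":[0,0,7.5],"grip":2.4},{"linear":[0,0,0],"angular":[0,0,7.5],"grip":2.4},{"linear":[0,0,0],"angular":[0,0,7.5],"grip":2.4},{"linear":[0,0,0],"angular":[0,0,7.5],"grip":2.4},{"linear":[0,0,0],"angular":[0,0,7.5],"grip":2.4}]}}

```text
clock: 31.1
ee_pos: [0.484, -0.0156, 0.2222]
eef_rot: [0.839, -0.545, -0.0, 0.0]
wrist_force: [-0.3, -0.0, 0.1]
opening: 0.0237
grasp_force: 0.0
```

Call:
{"fn": "drive_tool", "kwargs": {"commands": [{"linear":[0,0,0],"angular":[0,0,7.5],"grip":2.4},{"linear":[0,0,0],"angular":[0,0,7.5],"grip":2.4},{"linear":[0,-3.5,0],"angular":[0,0,0],"grip":2.4},{"linear":[0,-3.5,0],"angular":[0,0,0],"grip":2.4},{"linear":[0,0,0],"angular":[0,0,0],"grip":2.4},{"linear":[0,0,0],"angular":[0,0,0],"grip":2.4}]}}

```text
clock: 31.7
ee_pos: [0.5531, -0.0042, 0.222]
eef_rot: [0.762, -0.647, -0.001, 0.0]
wrist_force: [0.1, 0.3, -0.2]
opening: 0.0237
grasp_force: 0.0
```

```bash
python3 - <<'E'
from h import *
go3(.640,.0094,.15,-80.9)
p,d=cams.grab_frame('top');P=cloud(d,'top');z=P[...,2]
m=(z>.09)&(z<.16)&(P[...,0]>.58)&(abs(P[...,1]-.01)<.09)&(P[...,0]<.68);q=P[m];h=np.histogram(q[:,0],12);print(m.sum(),h[0],h[1].round(3))
E
```

```text
rotvec deg [0.1  0.03 0.22] then cm [ 0.03 -8.79  7.2 ] | before turn cm [ 0.07 -8.8   7.18]
47 [1 7 3 4 7 2 6 5 1 4 3 4] [0.58  0.582 0.583 0.584 0.586 0.587 0.588 0.59  0.591 0.592 0.594 0.595
 0.596]
```

Call:
{"fn": "drive_tool", "kwargs": {"commands": [{"linear":[0,-4.4,0],"angular":[0,0,0],"grip":2.4},{"linear":[0,-4.4,0],"angular":[0,0,0],"grip":2.4},{"linear":[0,0,3],"angular":[0,0,0],"grip":2.4},{"linear":[0,0,3],"angular":[0,0,0],"grip":2.4},{"linear":[0,0,0],"angular":[0,0,0],"grip":2.4},{"linear":[0,0,0],"angular":[0,0,0],"grip":2.4}]}}

```text
clock: 32.35
ee_pos: [0.6398, 0.0097, 0.164]
eef_rot: [0.762, -0.648, 0.0, 0.0]
wrist_force: [-0.1, 0.1, 1.1]
opening: 0.0239
grasp_force: 0.0
```

```bash
python3 - <<'E'
from h import *
go3(.640,.0094,.0925,-80.9)
M=model('wrist');p,d=cams.grab_frame('wrist');P=cloud(d,'wrist',M);z=P[...,2];cv2.imwrite('pics/w6.png',p)
E
```

```text
rotvec deg [-0.01 -0.01  0.18] then cm [ 0.03 -0.02  7.15] | before turn cm [ 0.03 -0.02  7.15]
```

View pics/w6.png

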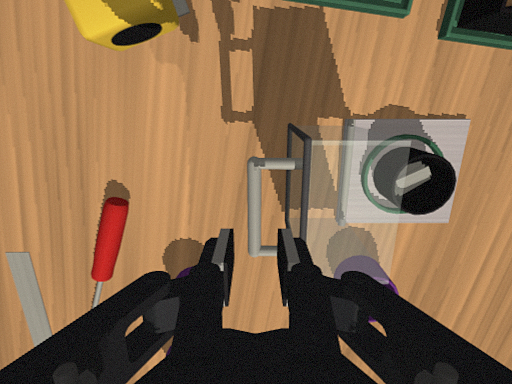

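The bar (254,205) lies midway between the fingers (225/285), and the tub sits in the nest at (410,180). Descend and pinch.

Call:
{"fn": "drive_tool", "kwargs": {"commands": [{"linear":[0,0,3],"angular":[0,0,0],"grip":2.4},{"linear":[0,0,2.5],"angular":[0,0,0],"grip":2.4},{"linear":[0,0,1.6],"angular":[0,0,0],"grip":2.4},{"linear":[0,0,0],"angular":[0,0,0],"grip":2.4},{"linear":[0,0,0],"angular":[0,0,0],"grip":0.6},{"linear":[0,0,0],"angular":[0,0,0],"grip":0.6},{"linear":[0,0,0],"angular":[0,0,0],"grip":0.6},{"linear":[0,0,0],"angular":[0,0,0],"grip":0.6}], "grip_force": 30}}

```text
clock: 33.2
ee_pos: [0.6418, 0.0095, 0.0945]
eef_rot: [0.762, -0.647, 0.002, -0.001]
wrist_force: [0.1, -0.4, 1.1]
opening: 0.0086
grasp_force: 29.5
```

```bash
python3 - <<'E'
from h import *
s=env.read_state();print(s['opening'],s['ee_pos'],s['wrist_force'])
r=140.8;ths=np.linspace(1.6,0,17);q=np.radians(137)-ths
pts=np.c_[r*np.cos(q),r*np.sin(q)]/10
for t,a in zip(ths[1:],np.diff(pts,axis=0)):print('%.2f: y %.2f z %.2f'%(t,-a[0],-a[1]))
E
```

```text
0.008594332589678304 [0.64178773 0.00953667 0.09450551] [ 0.05828253 -0.35844289  1.13374968]
1.50: y 1.05 z -0.94
1.40: y 1.14 z -0.83
1.30: y 1.21 z -0.71
1.20: y 1.28 z -0.59
1.10: y 1.33 z -0.46
1.00: y 1.37 z -0.32
0.90: y 1.40 z -0.18
0.80: y 1.41 z -0.04
0.70: y 1.40 z 0.10
0.60: y 1.39 z 0.24
0.50: y 1.36 z 0.38
0.40: y 1.31 z 0.51
0.30: y 1.25 z 0.64
0.20: y 1.18 z 0.76
0.10: y 1.10 z 0.87
0.00: y 1.01 z 0.98
```

Call:
{"fn": "drive_tool", "kwargs": {"commands": [{"linear":[0,1.05,-0.94],"angular":[0,0,0],"grip":0.6},{"linear":[0,1.14,-0.83],"angular":[0,0,0],"grip":0.6},{"linear":[0,1.21,-0.71],"angular":[0,0,0],"grip":0.6},{"linear":[0,1.28,-0.59],"angular":[0,0,0],"grip":0.6},{"linear":[0,1.33,-0.46],"angular":[0,0,0],"grip":0.6},{"linear":[0,1.37,-0.32],"angular":[0,0,0],"grip":0.6},{"linear":[0,1.4,-0.18],"angular":[0,0,0],"grip":0.6},{"linear":[0,1.41,-0.04],"angular":[0,0,0],"grip":0.6},{"linear":[0,0,0],"angular":[0,0,0],"grip":0.6}]}}

```text
clock: 34.1
ee_pos: [0.541, -0.007, 0.1359]
eef_rot: [0.762, -0.648, 0.003, -0.001]
wrist_force: [-2.4, 1.1, 7.2]
opening: 0.0089
grasp_force: 31.3
```

Call:
{"fn": "drive_tool", "kwargs": {"commands": [{"linear":[0,1.4,0.1],"angular":[0,0,0],"grip":0.6},{"linear":[0,1.39,0.24],"angular":[0,0,0],"grip":0.6},{"linear":[0,1.36,0.38],"angular":[0,0,0],"grip":0.6},{"linear":[0,1.31,0.51],"angular":[0,0,0],"grip":0.6},{"linear":[0,1.25,0.64],"angular":[0,0,0],"grip":0.6},{"linear":[0,1.18,0.76],"angular":[0,0,0],"grip":0.6},{"linear":[0,0.55,0.43],"angular":[0,0,0],"grip":0.6},{"linear":[0,0,0],"angular":[0,0,0],"grip":0.6}]}}

```text
clock: 34.9
ee_pos: [0.4569, -0.0208, 0.103]
eef_rot: [0.762, -0.648, 0.001, -0.0]
wrist_force: [-2.1, -2.6, 1.0]
opening: 0.0088
grasp_force: 31.9
```

```bash
python3 - <<'E'
from h import *
s=env.read_state();p=s['ee_pos'];print(s['opening'],p,s['wrist_force'])
c=np.array([np.cos(np.radians(9.1)),np.sin(np.radians(9.1))]);h=np.array([.543,-.0058]);b=[(p[:2]-h)@c*1000,p[2]*1000+16-10];print('bar rel hinge',b,'theta',np.radians(137)-np.arctan2(b[1],b[0]))
E
```

```text
0.008753877668607093 [ 0.45685193 -0.02082423  0.10297094] [-2.07906415 -2.55098048  0.96949577]
bar rel hinge [np.float64(-87.43999203320026), np.float64(108.97094152125835)] theta 0.144092565950229
```

Call:
{"fn": "drive_tool", "kwargs": {"commands": [{"linear":[0,0.8,0.62],"angular":[0,0,0],"grip":0.6},{"linear":[0,0.5,0.45],"angular":[0,0,0],"grip":0.6},{"linear":[0,0.2,0.2],"angular":[0,0,0],"grip":0.6},{"linear":[0,0,0],"angular":[0,0,0],"grip":0.6},{"linear":[0,0,0],"angular":[0,0,0],"grip":0.6}]}}

```text
clock: 35.4
ee_pos: [0.4424, -0.0232, 0.0899]
eef_rot: [0.762, -0.648, 0.001, -0.0]
wrist_force: [3.0, -4.4, -4.2]
opening: 0.0085
grasp_force: 31.2
```

Call:
{"fn": "drive_tool", "kwargs": {"commands": [{"linear":[0,0,0.1],"angular":[0,0,0],"grip":0.6},{"linear":[0,0,0],"angular":[0,0,0],"grip":0.6}]}}

```text
clock: 35.6
ee_pos: [0.4424, -0.0232, 0.0896]
eef_rot: [0.762, -0.647, 0.001, -0.0]
wrist_force: [-1.5, -4.4, 5.5]
opening: 0.0086
grasp_force: 32.1
```

Call:
{"fn": "drive_tool", "kwargs": {"commands": [{"linear":[0,0,0.2],"angular":[0,0,0],"grip":0.6},{"linear":[0,0,0],"angular":[0,0,0],"grip":0.6},{"linear":[0,0,0],"angular":[0,0,0],"grip":0.6}]}}

```text
clock: 35.9
ee_pos: [0.4423, -0.0233, 0.0891]
eef_rot: [0.762, -0.647, 0.001, 0.0]
wrist_force: [-8.5, -3.0, 22.4]
opening: 0.0089
grasp_force: 34.0
```

The stop is reached: force rises with no travel. Release, rise, check.

Call:
{"fn": "drive_tool", "kwargs": {"commands": [{"linear":[0,0,0],"angular":[0,0,0],"grip":2.5},{"linear":[0,0,0],"angular":[0,0,0],"grip":2.5},{"linear":[0,0,0],"angular":[0,0,0],"grip":2.5},{"linear":[0,0,-2],"angular":[0,0,0],"grip":2.5},{"linear":[0,0,-4],"angular":[0,0,0],"grip":2.5},{"linear":[0,0,-4],"angular":[0,0,0],"grip":2.5},{"linear":[0,0,-4],"angular":[0,0,0],"grip":2.5},{"linear":[0,4,0],"angular":[0,0,0],"grip":2.5},{"linear":[0,4,0],"angular":[0,0,0],"grip":2.5},{"linear":[0,0,0],"angular":[0,0,0],"grip":2.5}]}}

```text
clock: 36.9
ee_pos: [0.3595, -0.035, 0.2261]
eef_rot: [0.762, -0.648, -0.0, 0.0]
wrist_force: [0.6, 0.7, -0.5]
opening: 0.0248
grasp_force: 0.0
```

```bash
python3 - <<'E'
from h import *
p,d=cams.grab_frame('top');cv2.imwrite('pics/top3.png',p)
P=cloud(d,'wrist' if 0 else 'top');z=P[...,2]
M=model('wrist');p2,d2=cams.grab_frame('wrist');Q=cloud(d2,'wrist',M)
for n,X in (('top',P),('wrist',Q)):
    z=X[...,2];m=(z>.096)&(z<.13)&(abs(X[...,0]-.442)<.03)&(abs(X[...,1]+.023)<.03);q=X[m];print(n,m.sum(),rect(q[:,:2]) if m.any() else '',np.percentile(q[:,2],[50,95]) if m.any() else '')
    m=(z>.055)&(z<.09)&(abs(X[...,0]-.49)<.04)&(abs(X[...,1]+.015)<.04);q=X[m]
    if m.sum()>50:
        A=np.c_[q[:,:2],np.ones(len(q))];k=np.linalg.lstsq(A,q[:,2],rcond=None)[0];print('hood plane slope',k)
E
```

```text
top 105 [442.1 -23.1  60.1   9.9 -81. ] [0.10971252 0.11270865]
hood plane slope [-0.00148784  0.00203404  0.07218747]
wrist 669 [441.6 -22.5  61.3  10.2 -80.6] [0.11052125 0.11205142]
hood plane slope [-0.00118625  0.00101566  0.07297884]
```

View pics/top3.png

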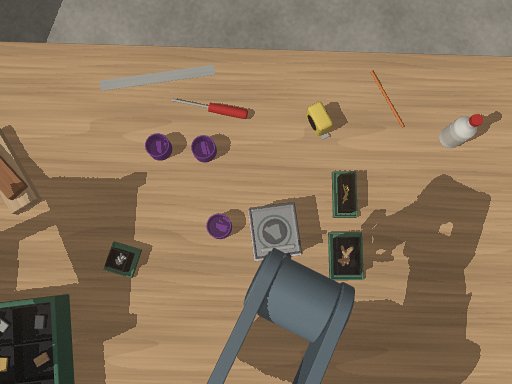

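The final top view shows all three bins in their holders: (123,259), (345,193) and (346,256). The tub is under the guard at (275,232), and the hood plane is level (slope about 0.001), so the guard is closed.

```bash
python3 -c "
from plant import env
print(env.close_job())"
```

```text
the job is handed in; nothing more can be done
None
```

The job is handed in at about 37 s of the 134 s allowed: the three bins sit flat in their matching holders, the round tub is in the nest, and the guard is fully closed.

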